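Ready the bead-stringing stand for a new cord

ROBOT

A 6-joint arm with a two-finger parallel gripper is mounted at the origin on the work surface. World frame = base frame: x ahead of the robot, y to its left, z up, the work surface at z = 0. Lengths are in m, angles in degrees, forces in N, time in s.
With the tool pointing down it reaches from about 0.4 to 0.825 m from the base axis. Payload 7 kg.
Tool frame: the origin (TCP) lies on the centre line of the jaws, within the pads' length; the fingertips stand 17 mm ahead of it and the grasp point (between the pads) lies 2 mm behind it; y points along the fingers, z is the direction in which the jaws open and shut, and the axes are right-handed (so a half turn about y gives the same grasp; the last joint's range is limited). The gripper opens to 88 mm and grips with 3 to 60 N. Pads are 19 mm wide; open, the fingers measure 130 mm over their backs; the gripper's body (78 mm by 193 mm) begins 47 mm behind the grasp point.
Start: joints at [89.559, 20.546, 0.682, 0, -70.136, -16.507], TCP at [0.197, 0.646, 0.244] pointing down, gripper open.
Joint ranges: [-176.03, 176.03], [-82.01, 121.73], [-58.28, 71.71], [-173.87, 95.51], [-174.79, -0.11], [-173.66, 173.66]. Speed limits (degrees/s): [136.94, 136.94, 172.46, 180, 180, 180].

INTERFACE

Orientations are given as [roll, pitch, yaw] about the fixed x, y, z axes, in that order (R = Rz(yaw) Ry(pitch) Rx(roll)).
In Python, from plant import r, capture, camera_info gives the robot as it stands. The module is installed in compiled form; this text tells all that it offers.
- The arm moves only by the tool apply_moves, never from a script. Its argument "deltas" is a list of rows, each an object of numbers: "tx", "ty", "tz": the shift along the tool's x, y, z in m; "turn": the turn about the tool's y in rad; "gripper": the finger opening in m, from 0 to 0.0876. A call has 1 to 5 rows; each row is the pose to reach, as a shift and turn from the pose commanded when the call began, along the tool's axes at that moment; what a row does not reach only later rows make up. A row lasts 1/10 s, in which the tool goes at most 50 mm and 8.59 degrees, less where a joint would pass 70% of its speed; a pose out of reach is approached as far as the arm can. A call with a gripper value outside its range is refused whole. The fingers move at their own pace and stop on an object; "newtons" is the grip in N (left out, the last holds). Time passes only in rows, so rows that repeat a pose let the fingers close. It gives the time, the measured TCP pose, the force and the opening at its end, in the units of the state.
- r.get_state(): the state, without advancing time (a new reading comes with each control period).
- capture(name): name is "side" or "top" or "wrist"; returns (picture, depth): 420x560x3 uint8, red, green, blue; 420x560 float32, m along the optical axis (not along the pixel's ray), 0 where there is no reading.
- camera_info(name): a dict with "K" (3x3 intrinsics, pixels), "k1" (the pictures are not rectified: a ray, as slopes to the right and down, at radius r is drawn at 1 + k1 r^2 times it, then the intrinsics apply), "eye" and "orientation" of the camera in the world; the wrist camera has in their place "tool_from_camera" (4x4, takes a point from camera to tool coordinates, whose origin is the TCP and whose axes are the tool frame's). Camera axes: x right, y up, looking along -z (the intrinsics and any distortion apply to the point x, -y, -z); pixel columns grow to the right and rows downward; lengths in m; the calibration is good to about 2 mm. A picture is of the moment at which its call begins: read the wrist's pose just before it. camera_info takes no time and is no camera call.
- r.close_job(): hands the job in, once; it reports no verdict.
The state is a dict: "time_s": time; "joints": joint angles; "qd": joint speeds; "joint_torque": joint torques, N m; "tcp_pos": TCP position; "eef_rot": TCP orientation; "contact_force": force on the tool from outside, world axes, zero at the start; "moment": the same for the moment, N m; "gripper_width": finger opening in m.
Only numpy, scipy, OpenCV 4.12 (cv2) and the standard library are available. Lean on these libraries where they do the work, as an engineer would, in place of code of your own. Each camera call takes 0.05 s, during which the arm holds its last target.

TASK

Get the bead-stringing stand ready for a new cord: lift the red-handled spacer blade out of its wooden rest and slide it edgewise, fully down, into the slot of the aluminium guide block, and let go of it. Then swing the tensioner's blue cage arm by its orange post against its spring, all the way round to the stop, and finish while still holding it there - do not let it spring back. Leave the jar, tin, dish, spool and pliers where they are.

Things in the scene. Friction and masses are not known exactly. Their poses are not given: they have to be found in the camera images.
- blade_grip (a point): centre of the red grip of the spacer blade (about 85 to 170 g). Grip: 90 mm long (own x), 14 mm thick (own y), 28 mm tall (own z, up). Below it a flat steel plate, 90 mm long, 4 mm thick, its lower edge 58 mm below this point (44 mm of bare steel below the grip). It starts standing upright on its lower edge in the wooden rest, grip on top, this point about 64 mm above the table; it may lean a few degrees.
- blade: the same spacer blade; origin at the middle of its lower edge, axes as for the grip
- rest: dark wooden rest, fixed, 130 x 50 mm (own x, y), 24 mm tall, origin under its centre on the table; a slot 96 mm long, 6.5 mm wide and 18 mm deep along its own x holds the blade at the start. Rest and guide block may change places.
- guide_slot (a point): centre of the slot's mouth, level with the top of the aluminium guide block (fixed, 130 x 60 mm along own x, y, 50 mm tall). The slot runs along own x: 104 mm long, 8 mm wide, 30 mm deep, closed at both ends, its long lips flared to 20 mm over the top 6 mm. z up. When the blade stands on the slot's floor the grip's centre is 28 mm above this point. The blade fits either way round.
- cage (a joint): angle of the blue sprung cage arm about its upright pivot, rad: 0 where the spring rests it, up to 1.3 at the stop; grows counter-clockwise seen from above. Spring torque about 0.21 N m at 0 and 0.67 N m at the stop (about 7 N at the post); let go, it springs back. Built into the tensioner, the arm swings level 62 to 78 mm above the table.
- post (a point): half-way up (about) the upright round orange post at the end of the blue cage arm: 14 mm thick, reaching from the arm's top face 26 mm below this point (78 mm above the table) to 24 mm above it (128 mm above the table); 100 mm from the pivot axis; it moves with the arm.
- pivot (a point): top of the tensioner's dark round pivot body, on the vertical pivot axis, 90 mm above the table (drum 46 mm wide, cap 36 mm wide). It stands, fixed, on a wooden base 100 x 100 x 12 mm centred below it. Seen from this point's frame (x, y level), the arm points at -2.27 rad from own x at rest and -0.97 rad at the stop. Two brass stop pins, 12 mm wide and 85 mm tall, stand 40 mm from the axis on either side of the swing.
- jar: closed green glass bead jar with a wooden lid, 60 mm wide, 80 mm tall; origin under its centre; leave it where it is
- tin: low round brass clasp tin, 44 mm wide, 24 mm tall; origin under its centre; leave it where it is
- dish: white ceramic dish, 90 mm wide, 30 mm tall; origin under its centre; leave it where it is
- spool: empty wooden spool, 44 mm wide, 45 mm tall; origin under its centre; leave it where it is
- pliers: small pliers with green handles lying flat, about 130 mm long along its own x, 42 mm wide, 13 mm tall; origin on the table under the joint area; leave it where it is

How it is judged (in metres and radians):
On the way, in this order (a step that is already met when the one before it is completed fails the run):
1. the blade stands fully down in the guide block's slot, let go (x of blade_grip in the frame of guide_slot between -0.014 and 0.014 m and y of blade_grip in the frame of guide_slot between -0.008 and 0.008 m and z of blade_grip in the frame of guide_slot between 0.02 and 0.033 m and angle between the x axis of blade_grip and the x axis of guide_slot, either way round below 0.15 rad and angle between blade_grip's own z axis and vertical below 0.22 rad and contact force between the fingers and blade below 0.1 N), for 0.2 s.
2. the cage arm is wound to its stop and held by the robot (value of joint cage above 1.21 rad and contact force between any of the fingers, the arm and cage above 2.5 N), for 0.2 s.
At the end, for the whole second after the job is handed in: Blade untouched in the guide slot: within 14 mm lengthwise and 8 mm crosswise of its centre, grip centre at most 33 mm above the block, within 0.15 rad of the slot and 0.22 rad of upright. Cage arm still, above 1.21 rad (stop 1.3), the robot pressing on it by more than 2.5 N (all of step 1 and all of step 2 and linear speed of blade below 0.02 m/s and velocity of joint cage between -0.1 and 0.1 rad/s); the arm keeps its last pose, push and grip.
It fails at once if the jar is shifted by more than 30 mm (distance of jar from where it was at the start of the episode above 0.03 m).
It fails at once if the tin is shifted by more than 30 mm (distance of tin from where it was at the start of the episode above 0.03 m).
It fails at once if the dish is shifted by more than 30 mm (distance of dish from where it was at the start of the episode above 0.03 m).
It fails at once if the spool is shifted by more than 30 mm (distance of spool from where it was at the start of the episode above 0.03 m).
It fails at once if the pliers is shifted by more than 30 mm (distance of pliers from where it was at the start of the episode above 0.03 m).
It also fails if it takes over 48 s, if anything falls off the work surface, if the arm or the gripper's body presses on something with over 40 N, if the wrist force passes 120 N, or if a joint passes its speed limit or range.

## Working session

There is one attempt and no reset: what is moved stays moved. The work goes in short steps, Python scripts to look and compute and a tool call to move; the robot and the scene stay as the last step left them, time stands still between calls to the robot, and variables do not carry over. Pictures are saved under pics/ and viewed, and the job is handed in when it is done.

Besides the shell and the picture viewer there is one more tool, called after "Request:" as name(argument=value, ...) on one line, values as JSON. apply_moves: Moves the arm, as the interface text tells. Its arguments: {"type":"object","properties":{"deltas":{"type":"array","items":{"type":"object","properties":{"tx":{"type":"number"},"ty":{"type":"number"},"tz":{"type":"number"},"turn":{"type":"number"},"gripper":{"type":"number"}}}},"newtons":{"type":"number"}},"required":["deltas"]}

```bash
mkdir -p pics; ls; python3 - <<'E'
from plant import r,capture,camera_info
import cv2,numpy as np,json
print(r.get_state())
for n in ["side","top","wrist"]:
    p,d=capture(n); cv2.imwrite(f"pics/{n}0.png",p[:,:,::-1]); np.save(f"pics/{n}0d.npy",d); np.save(f"pics/{n}0.npy",p)
    print(n,camera_info(n))
E
```

```text
pics
{'time_s': 0.0, 'joints': array([ 8.95571191e+01,  2.05918460e+01,  6.33163486e-01, -2.01251792e-02,
       -7.01362973e+01, -1.65058538e+01]), 'qd': array([ 0.03744196, -0.06050473,  0.02611983,  0.02446049, -0.03768244,
       -0.09068826]), 'joint_torque': array([-5.49513861e-04, -5.82722712e+01,  2.93054509e+01,  6.99699238e+00,
        6.88879634e-03, -1.81404466e-04]), 'tcp_pos': array([0.19667393, 0.64522108, 0.24261338]), 'eef_rot': array([-8.99035588e+01,  8.84841608e-03,  1.63044419e+02]), 'contact_force': array([-0.63177661,  0.76604008, -0.22228044]), 'moment': array([-0.00430661,  0.00884418, -0.00324777]), 'gripper_width': 0.08742314845307406}
side {'K': array([[413.12250789,   0.        , 274.20409884],
       [  0.        , 413.12250789, 213.56232699],
       [  0.        ,   0.        ,   1.        ]]), 'k1': -0.0343044767483226, 'eye': array([0.32409408, 0.58295604, 0.53659196]), 'orientation': array([  54.93118775,   -0.42042901, -154.89632947])}
top {'K': array([[506.8362158 ,   0.        , 278.87334555],
       [  0.        , 506.8362158 , 212.6888687 ],
       [  0.        ,   0.        ,   1.        ]]), 'k1': -0.007963929785256457, 'eye': array([0.52059989, 0.01295004, 1.12232691]), 'orientation': array([  3.00831784,  -0.67921554, -90.2702433 ])}
wrist {'K': array([[303.60088149,   0.        , 278.74647935],
       [  0.        , 303.60088149, 208.99916954],
       [  0.        ,   0.        ,   1.        ]]), 'k1': -0.02311541743300954, 'tool_from_camera': array([[-2.60275425e-04, -9.69028907e-01, -2.46947179e-01,
        -6.65943072e-02],
       [-9.26938009e-04,  2.46947315e-01, -9.69028464e-01,
        -1.41985553e-01],
       [ 9.99999537e-01, -2.33095694e-05, -9.62504043e-04,
         7.36366376e-04],
       [ 0.00000000e+00,  0.00000000e+00,  0.00000000e+00,
         1.00000000e+00]])}
```

View pics/top0.png

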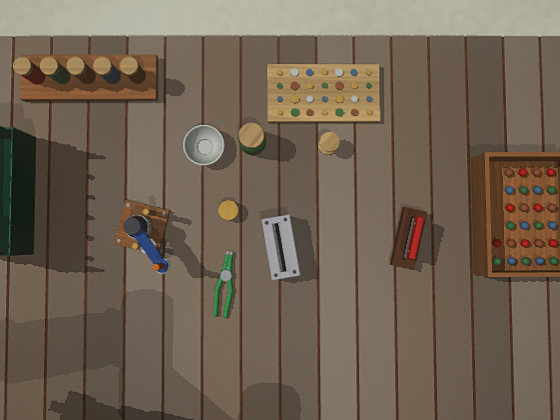

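View pics/side0.png

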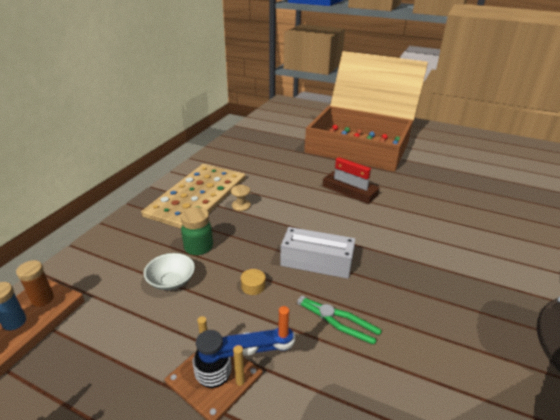

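View pics/wrist0.png

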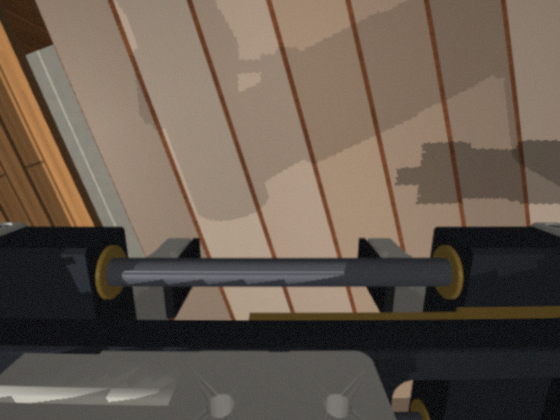

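```bash
cat > h.py <<'E'
import numpy as np,cv2
from scipy.spatial.transform import Rotation as Ro
from plant import r,capture,camera_info
def cam(n,st=None):
    c=camera_info(n)
    if n=="wrist":
        st=st or r.get_state(); T=c["tool_from_camera"]
        Rt=Ro.from_euler("xyz",st["eef_rot"],degrees=True).as_matrix()
        return c["K"],c["k1"],Rt@T[:3,3]+np.array(st["tcp_pos"]),Rt@T[:3,:3]
    return c["K"],c["k1"],np.array(c["eye"]),Ro.from_euler("xyz",c["orientation"],degrees=True).as_matrix()
def rays(C,uv):
    K,k1,e,R=C; uv=np.asarray(uv,float).reshape(-1,1,2)
    p=cv2.undistortPoints(uv,K,np.array([k1,0,0,0.]))[:,0]
    d=np.c_[p[:,0],-p[:,1],-np.ones(len(p))]
    return d@R.T
def onz(C,uv,z):
    d=rays(C,uv); return C[2]+d*((z-C[2][2])/d[:,2])[:,None]
def wdepth(C,dep):
    v,u=np.mgrid[0:dep.shape[0],0:dep.shape[1]]
    d=rays(C,np.c_[u.ravel(),v.ravel()]); P=C[2]+d*dep.ravel()[:,None]
    return P.reshape(dep.shape+(3,))
def proj(C,P):
    K,k1,e,R=C; q=(np.atleast_2d(P)-e)@R; x=q[:,:2]*[1,-1]/-q[:,2:]
    rr=(x**2).sum(1,keepdims=True); x=x*(1+k1*rr); return x*[K[0,0],K[1,1]]+K[:2,2]
def tri(C1,u1,C2,u2):
    d1=rays(C1,[u1])[0];d2=rays(C2,[u2])[0]
    d1/=np.linalg.norm(d1);d2/=np.linalg.norm(d2)
    s=np.linalg.lstsq(np.c_[d1,-d2],C2[2]-C1[2],rcond=None)[0]
    a=C1[2]+s[0]*d1;b=C2[2]+s[1]*d2
    return (a+b)/2,np.linalg.norm(a-b)
E
python3 - <<'E'
from h import *
for n in ["top","side"]:
    p=np.load(f"pics/{n}0.npy");d=np.load(f"pics/{n}0d.npy");C=cam(n)
    W=wdepth(C,d); hsv=cv2.cvtColor(p,cv2.COLOR_RGB2HSV)
    np.save(f"pics/{n}W.npy",W)
    H,S,V=[hsv[...,i].astype(int) for i in range(3)]
    M={"red":((H<5)|(H>174))&(S>190)&(V>90),"orange":(H>=5)&(H<13)&(S>200)&(V>150),"blue":(H>105)&(H<125)&(S>150)&(V>60),"gray":(S<40)&(V>110)}
    for k,m in M.items():
        nl,l,st,c=cv2.connectedComponentsWithStats(m.astype(np.uint8))
        for i in range(1,nl):
            if st[i,4]>25:
                mm=l==i; Q=W[mm&(d>0)]
                print(n,k,st[i],c[i].round(1),np.median(Q,0).round(3),Q[:,2].max().round(3))
p=cv2.imread("pics/top0.png")
a=cv2.resize(p[190:290,100:240],None,fx=4,fy=4,interpolation=2);b=cv2.resize(p[190:290,240:440],None,fx=4,fy=4,interpolation=2)
cv2.imwrite("pics/ca.png",a);cv2.imwrite("pics/cb.png",b)
E
```

```text
top red [519 169   8   7  45] [522.4 172. ] [ 0.665 -0.535  0.024] 0.03
top red [547 169   8   7  47] [550.4 171.9] [ 0.665 -0.597  0.025] 0.03
top red [506 204   8   7  46] [509.6 207.2] [ 0.588 -0.504  0.025] 0.03
top red [534 204   8   7  48] [537.5 207.1] [ 0.588 -0.566  0.024] 0.03
top red [407 217  17  42 349] [415.1 237.2] [ 0.524 -0.281  0.077] 0.083
top red [521 239   8   8  51] [524.6 242.7] [ 0.51  -0.535  0.025] 0.031
top red [549 239   9   8  54] [552.8 242.6] [ 0.51  -0.598  0.024] 0.03
top red [495 241   6   6  27] [497.7 243.4] [ 0.51  -0.476  0.025] 0.03
top blue [133 233  35  35 347] [149.5 248.6] [0.504 0.267 0.079] 0.131
top gray [    0     0   560    37 20093] [279.5  17.4] [ 1.358 -0.017 -0.749] 0.006
top gray [291  68   8   8  49] [294.1  71.8] [ 0.891 -0.035  0.018] 0.024
top gray [335  68   8   8  52] [338.5  71.6] [ 0.891 -0.134  0.019] 0.023
top gray [306  96   7   6  36] [309.2  98.5] [ 0.831 -0.068  0.018] 0.024
top gray [351  96   7   6  34] [353.7  98.5] [ 0.831 -0.167  0.019] 0.023
top gray [ 183  125   41   41 1073] [205.9 145. ] [0.728 0.158 0.014] 0
[... 724 characters left out ...]
212.3] [ 1.973 -0.653 -0.752] -0.737
side gray [335 170  33  20 308] [350.9 179.2] [ 0.519 -0.28   0.033] 0.046
side gray [161 197   7   5  27] [164.1 199. ] [ 0.888 -0.032  0.017] 0.019
side gray [ 280  227   76   52 2900] [316.8 251.6] [0.499 0.021 0.043] 0.052
side gray [ 144  253   51   36 1381] [169.1 269.9] [0.735 0.154 0.016] 0.032
side gray [297 296   8   9  36] [300.1 299.5] [0.491 0.113 0.008] 0.011
side gray [319 304  15  12 143] [326.5 309.7] [0.441 0.119 0.012] 0.014
side gray [274 338  21  12 112] [284.5 345. ] [0.458 0.257 0.072] 0.078
side gray [243 347  14   8  83] [249.5 350.4] [0.497 0.283 0.072] 0.075
side gray [193 360  34  26 333] [208.8 376.4] [0.539 0.325 0.039] 0.052
```

View pics/ca.png

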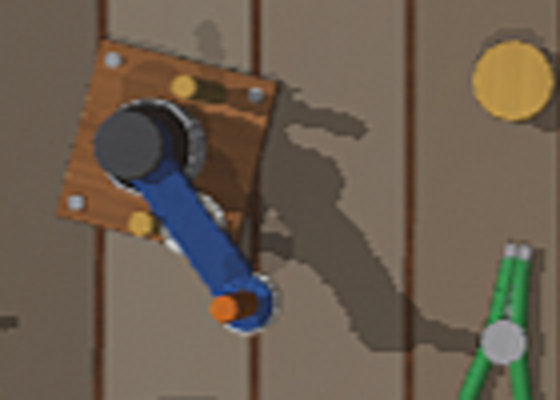

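View pics/cb.png

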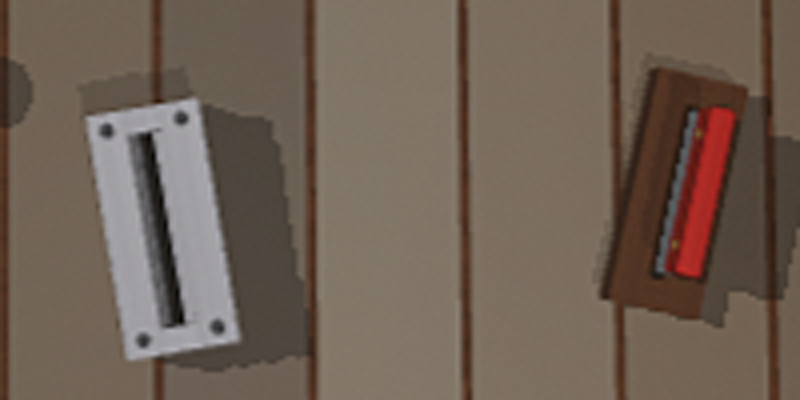

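```bash
python3 - <<'E'
from h import *
p=np.load("pics/top0.npy");C=cam("top");W=np.load("pics/topW.npy")
hsv=cv2.cvtColor(p,cv2.COLOR_RGB2HSV);H,S,V=[hsv[...,i].astype(int) for i in range(3)]
red=((H<6)|(H>174))&(S>150); red[:, :400]=0; red[:,430:]=0; red[:210]=0;red[265:]=0
print("V hist red",np.histogram(V[red],8))
m=red&(V>165)
def rect(m,z):
    uv=np.argwhere(m)[:,::-1]; P=onz(C,uv,z)[:,:2]
    (c,s,a)=cv2.minAreaRect((P*1000).astype(np.float32)); print(np.round(c,1),np.round(s,1),round(a,1)); 
    q=P-P.mean(0);w,v=np.linalg.eigh(q.T@q);print(" pca",P.mean(0).round(4),np.degrees(np.arctan2(v[1,1],v[0,1])).round(1))
rect(m,.078)
Q=W[m];print(np.median(Q,0))
g=(S<40)&(V>110);g[:, :255]=0;g[:,305:]=0;g[:210]=0;g[285:]=0
ct=max(cv2.findContours(g.astype(np.uint8),0,2)[0],key=cv2.contourArea);f=np.zeros(g.shape,np.uint8);cv2.drawContours(f,[ct],-1,1,-1)
rect(f>0,.05)
k=(V<85)&(cv2.erode(f,np.ones((9,9)))>0); rect(k,.05)
# pivot cap: dark gray; post orange
dk=(V<75)&(S<70);dk[:, :115]=0;dk[:,150:]=0;dk[:212]=0;dk[242:]=0
dk&=W[...,2]>.08
rect(dk,.09)
oo=(H>=4)&(H<14)&(S>190)&(V>110);oo[:, :140]=0;oo[:,170:]=0;oo[:255]=0;oo[280:]=0
rect(oo,.128)
C2=cam("side");p2=np.load("pics/side0.npy");
print(proj(C2,[[.464,.25,.128]]),proj(C,[[.464,.25,.128]]))
E
python3 - <<'E'
import cv2
p=cv2.imread("pics/side0.png")
cv2.imwrite("pics/cs.png",cv2.resize(p[290:420,160:310],None,fx=4,fy=4,interpolation=2))
E
```

```text
V hist red (array([ 15,  64,  33,  19,   9,  25, 124,  93]), array([ 73.   ,  87.125, 101.25 , 115.375, 129.5  , 143.625, 157.75 ,
       171.875, 186.   ]))
[ 522.8 -282.7] [10.1 85.9] 75.9
 pca [ 0.5223 -0.2826] 166.5
[ 0.52189042 -0.28287963  0.07816425]
[505.   -2.2] [131.1  61.7] 9.6
 pca [ 0.5048 -0.0022] -170.4
[504.5  -2.2] [109.9  40.9] 9.8
 pca [ 0.5039 -0.0016] -170.3
[549.  298.9] [32.5 32.5] 89.8
 pca [0.549  0.2979] 155.4
[468.7 240.9] [11.6  9.7] 89.7
 pca [0.4681 0.2409] 131.9
[[283.20175974 312.45139609]] [[151.32367216 268.96862431]]
```

View pics/cs.png

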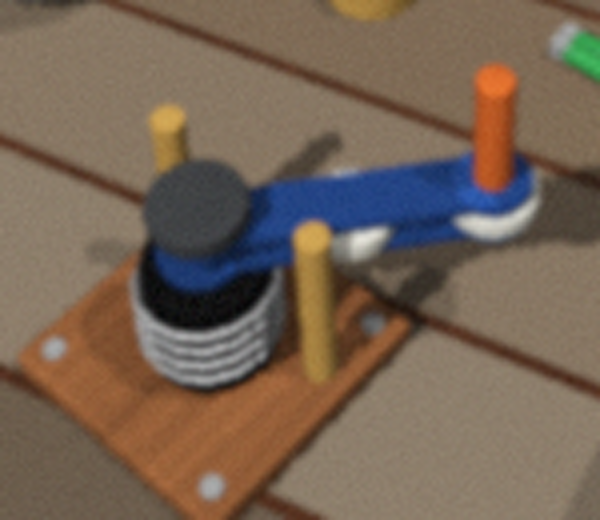

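Request:
apply_moves(deltas=[{"tx":-0.036,"tz":0.032},{"tx":-0.072,"tz":0.064},{"tx":-0.108,"tz":0.096},{"tx":-0.144,"tz":0.128},{"tx":-0.18,"tz":0.16}])

```text
invalid input at $.deltas[0]: expected keys tx, ty, tz, turn, gripper
```

Request:
apply_moves(deltas=[{"tx":-0.036,"tz":0.032},{"tx":-0.072,"tz":0.064},{"tx":-0.108,"tz":0.096},{"tx":-0.144,"tz":0.128},{"tx":-0.18,"tz":0.16}])

```text
invalid input at $.deltas[0]: expected keys tx, ty, tz, turn, gripper
```

Request:
apply_moves(deltas=[{"tx":-0.036,"ty":0,"tz":0.032,"turn":0,"gripper":0.0876},{"tx":-0.072,"ty":0,"tz":0.064,"turn":0,"gripper":0.0876},{"tx":-0.108,"ty":0,"tz":0.096,"turn":0,"gripper":0.0876},{"tx":-0.144,"ty":0,"tz":0.128,"turn":0,"gripper":0.0876},{"tx":-0.18,"ty":0,"tz":0.16,"turn":0,"gripper":0.0876}])

```text
time_s: 0.65
tcp_pos: [0.3229, 0.4383, 0.2434]
eef_rot: [-90.0, -0.0, 163.1]
contact_force: [0.7, 0.4, -0.1]
gripper_width: 0.0878
```

Request:
apply_moves(deltas=[{"tx":-0.036,"ty":0,"tz":0.032,"turn":0,"gripper":0.0876},{"tx":-0.072,"ty":0,"tz":0.064,"turn":0,"gripper":0.0876},{"tx":-0.108,"ty":0,"tz":0.096,"turn":0,"gripper":0.0876},{"tx":-0.144,"ty":0,"tz":0.128,"turn":0,"gripper":0.0876},{"tx":-0.18,"ty":0,"tz":0.16,"turn":0,"gripper":0.0876}])

```text
time_s: 1.15
tcp_pos: [0.4484, 0.2328, 0.2437]
eef_rot: [-90.0, 0.0, 163.1]
contact_force: [1.6, 1.4, 0.3]
gripper_width: 0.0878
```

Request:
apply_moves(deltas=[{"tx":-0.019,"ty":0,"tz":0.042,"turn":0,"gripper":0.0876},{"tx":-0.037,"ty":0,"tz":0.083,"turn":0,"gripper":0.0876},{"tx":-0.056,"ty":0,"tz":0.125,"turn":0,"gripper":0.0876},{"tx":-0.074,"ty":0,"tz":0.167,"turn":0,"gripper":0.0876},{"tx":-0.093,"ty":0,"tz":0.208,"turn":0,"gripper":0.0876}])

```text
time_s: 1.65
tcp_pos: [0.4758, 0.0067, 0.2437]
eef_rot: [-90.0, 0.0, 163.1]
contact_force: [0.9, 0.3, 0.2]
gripper_width: 0.0876
```

Request:
apply_moves(deltas=[{"tx":0,"ty":0,"tz":0,"turn":0,"gripper":0.0876},{"tx":0,"ty":0,"tz":0,"turn":0,"gripper":0.0876}])

```text
time_s: 1.85
tcp_pos: [0.4761, 0.0074, 0.2434]
eef_rot: [-90.0, -0.0, 162.9]
contact_force: [-0.9, 0.1, 0.1]
gripper_width: 0.0881
```

```bash
python3 - <<'E'
from h import *
st=r.get_state();C=cam("wrist",st);p,d=capture("wrist");cv2.imwrite("pics/w1.png",p[:,:,::-1]);np.save("pics/w1.npy",p)
import pickle;pickle.dump(C,open("pics/w1C.pkl","wb"))
print(st["tcp_pos"],st["qd"],proj(C,[[.505,-.002,.05]]))
E
```

```text
[0.4760579  0.00737218 0.24341726] [ 2.52955829  0.06842506  0.16522359 -0.12895079  0.06028146 -0.46461169] [[278.18207244 165.54653713]]
```

View pics/w1.png

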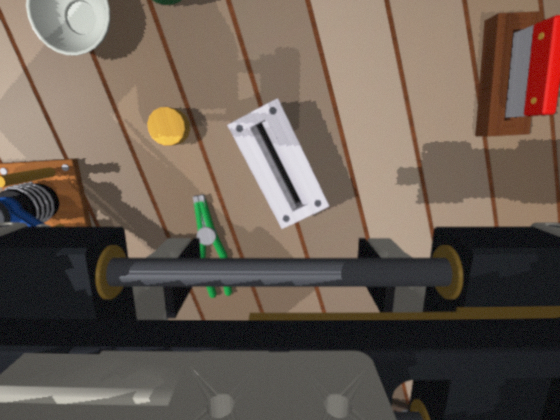

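The wrist view shows the guide block around (278,165), the slot running from (255,125) to (300,205), and the blade in its rest at the right edge.

```bash
python3 - <<'E'
from h import *
import pickle
p=np.load("pics/w1.npy");C=pickle.load(open("pics/w1C.pkl","rb"))
hsv=cv2.cvtColor(p,cv2.COLOR_RGB2HSV);H,S,V=[hsv[...,i].astype(int) for i in range(3)]
g=(S<45)&(V>110);g[:, :220]=0;g[:,340:]=0;g[:90]=0;g[236:]=0
ct=max(cv2.findContours(g.astype(np.uint8),0,2)[0],key=cv2.contourArea);f=np.zeros(g.shape,np.uint8);cv2.drawContours(f,[ct],-1,1,-1)
P=onz(C,np.argwhere(f)[:,::-1],.05)[:,:2]
print(cv2.minAreaRect((P*1000).astype(np.float32)),P.mean(0))
# bolts corners
k=(V<100)&(cv2.erode(f,np.ones((3,3)))>0)
nl,l,st,c=cv2.connectedComponentsWithStats(k.astype(np.uint8))
for i in range(1,nl): 
    if st[i,4]>5: print(st[i],c[i],onz(C,[c[i]],.05)[0])
uv=np.argwhere(l==1+np.argmax(st[1:,4]))[:,::-1];P=onz(C,uv,.05)[:,:2];print(cv2.minAreaRect((P*1000).astype(np.float32)))
E
python3 -c "
import cv2
p=cv2.imread('pics/w1.png');cv2.imwrite('pics/w1c.png',cv2.resize(p[90:240,220:340],None,fx=4,fy=4,interpolation=2))"
```

```text
((503.36553955078125, -3.272022247314453), (133.00347900390625, 62.981788635253906), 9.653555870056152) [ 0.50615074 -0.00310287]
[271 108   5   5  19] [272.63157895 110.21052632] [ 0.56236128 -0.01355325  0.05      ]
[256 123  45  84 572] [278.15384615 163.84965035] [ 0.50678515 -0.00251782  0.05      ]
[238 127   4   4  13] [239.15384615 128.53846154] [0.55502346 0.0262707  0.05      ]
((504.3885498046875, -2.794862747192383), (100.65438842773438, 6.699344158172607), 9.661612510681152)
```

View pics/w1c.png

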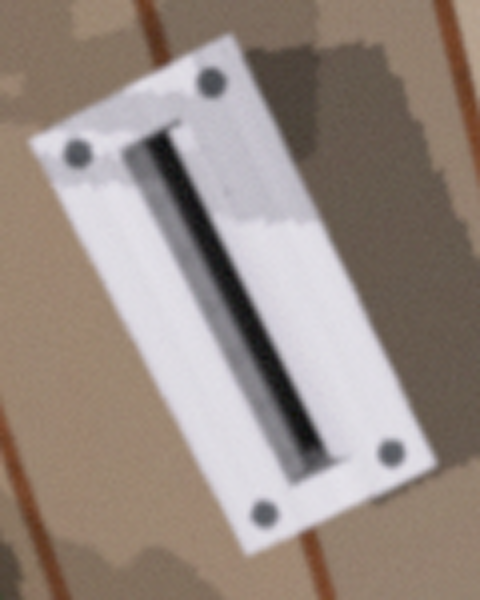

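Request:
apply_moves(deltas=[{"tx":-0.017,"ty":0,"tz":0.044,"turn":-0.012,"gripper":0.0876},{"tx":-0.033,"ty":0,"tz":0.089,"turn":-0.024,"gripper":0.0876},{"tx":-0.05,"ty":0,"tz":0.133,"turn":-0.036,"gripper":0.0876},{"tx":-0.066,"ty":0,"tz":0.177,"turn":-0.048,"gripper":0.0876},{"tx":-0.083,"ty":0,"tz":0.222,"turn":-0.06,"gripper":0.0876}])

```text
time_s: 2.4
tcp_pos: [0.4915, -0.2282, 0.2437]
eef_rot: [-90.0, 0.0, 166.7]
contact_force: [0.6, 0.5, 0.7]
gripper_width: 0.0874
```

Request:
apply_moves(deltas=[{"tx":-0.013,"ty":0.025,"tz":0.04,"turn":0,"gripper":0.0876},{"tx":-0.013,"ty":0.07,"tz":0.044,"turn":0,"gripper":0.0876},{"tx":-0.013,"ty":0.07,"tz":0.044,"turn":0,"gripper":0.0876},{"tx":-0.013,"ty":0.07,"tz":0.044,"turn":0,"gripper":0.0876}])

```text
time_s: 2.8
tcp_pos: [0.4935, -0.2729, 0.1736]
eef_rot: [-90.0, -0.1, 166.6]
contact_force: [0.6, 0.6, 1.0]
gripper_width: 0.0878
```

```bash
python3 - <<'E'
from h import *
st=r.get_state();C=cam("wrist",st);p,d=capture("wrist");cv2.imwrite("pics/w2.png",p[:,:,::-1]);np.save("pics/w2.npy",p);np.save("pics/w2d.npy",d)
import pickle;pickle.dump(C,open("pics/w2C.pkl","wb"))
print(st["tcp_pos"],st["eef_rot"],st["joints"],proj(C,[[.5225,-.2827,.078]]))
E
```

```text
[ 0.49349387 -0.27292337  0.17360848] [-8.99618701e+01 -1.19241848e-01  1.66584804e+02] [-9.04123352e+00  1.34664551e+01 -1.90651799e+01  3.42614617e-02
 -5.75901723e+01  8.56076829e+01] [[280.93604682 178.62718986]]
```

View pics/w2.png

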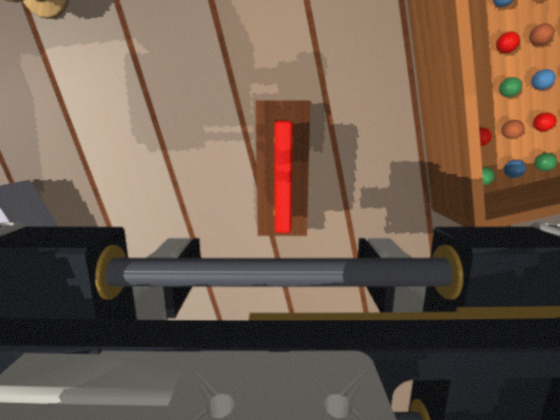

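```bash
python3 - <<'E'
from h import *
import pickle
p=np.load("pics/w2.npy");C=pickle.load(open("pics/w2C.pkl","rb"));d=np.load("pics/w2d.npy")
hsv=cv2.cvtColor(p,cv2.COLOR_RGB2HSV);H,S,V=[hsv[...,i].astype(int) for i in range(3)]
m=((H<6)|(H>174))&(S>190)&(V>190);m[:, :255]=0;m[:,310:]=0;m[240:]=0;m[:90]=0
uv=np.argwhere(m)[:,::-1];P=onz(C,uv,.078)[:,:2]
print(cv2.minAreaRect((P*1000).astype(np.float32)),P.mean(0),np.histogram(V[m],5))
W=wdepth(C,d);print(np.median(W[m],0),W[m][:,2].std())
q=W[m];A=np.c_[q[:,:2]-q[:,:2].mean(0),np.ones(len(q))];print("slope",np.linalg.lstsq(A,q[:,2],rcond=None)[0])
b=(H<20)&(S>80)&(V<130)&~m;b[:, :250]=0;b[:,315:]=0;b[240:]=0;b[:95]=0
ct=max(cv2.findContours((b|m).astype(np.uint8),0,2)[0],key=cv2.contourArea);f=np.zeros(m.shape,np.uint8);cv2.drawContours(f,[ct],-1,1,-1)
f=cv2.morphologyEx(f,cv2.MORPH_OPEN,np.ones((15,15)))
P=onz(C,np.argwhere(f)[:,::-1],.024)[:,:2];print("rest",cv2.minAreaRect((P*1000).astype(np.float32)))
E
```

```text
((521.6395874023438, -283.60308837890625), (11.513031959533691, 87.26866912841797), 76.42707824707031) [ 0.52348488 -0.28381973] (array([  44,   84,  284,  240, 1004]), array([191. , 201.8, 212.6, 223.4, 234.2, 245. ]))
[ 0.5244732  -0.28391425  0.07867147] 0.017426352428686422
slope [0.14015256 0.27421688 0.07994528]
rest ((522.0109252929688, -282.9300842285156), (53.50325012207031, 128.77467346191406), 76.3551254272461)
```

Request:
apply_moves(deltas=[{"tx":-0.03,"ty":0.02,"tz":0.004,"turn":0,"gripper":0.06},{"tx":-0.03,"ty":0.06,"tz":0.004,"turn":0,"gripper":0.04},{"tx":-0.03,"ty":0.09,"tz":0.004,"turn":0,"gripper":0.04},{"tx":-0.03,"ty":0.1055,"tz":0.004,"turn":0,"gripper":0.04},{"tx":-0.03,"ty":0.1055,"tz":0.004,"turn":0,"gripper":0.035}], newtons=15)

```text
time_s: 3.35
tcp_pos: [0.5221, -0.2834, 0.0682]
eef_rot: [-90.0, -0.0, 166.6]
contact_force: [0.4, 0.4, 0.6]
gripper_width: 0.0529
```

Request:
apply_moves(deltas=[{"tx":0,"ty":0,"tz":0,"turn":0,"gripper":0.0},{"tx":0,"ty":0,"tz":0,"turn":0,"gripper":0.0},{"tx":0,"ty":0,"tz":0,"turn":0,"gripper":0.0},{"tx":0,"ty":0,"tz":0,"turn":0,"gripper":0.0},{"tx":0,"ty":0,"tz":0,"turn":0,"gripper":0.0}], newtons=15)

```text
time_s: 3.85
tcp_pos: [0.5218, -0.2848, 0.0687]
eef_rot: [-90.0, 0.1, 166.5]
contact_force: [0.7, 2.2, 1.0]
gripper_width: 0.0138
```

Request:
apply_moves(deltas=[{"tx":0,"ty":-0.004,"tz":0,"turn":0,"gripper":0.0},{"tx":0,"ty":-0.015,"tz":0,"turn":0,"gripper":0.0},{"tx":0,"ty":-0.035,"tz":0,"turn":0,"gripper":0.0},{"tx":0,"ty":-0.065,"tz":0,"turn":0,"gripper":0.0},{"tx":0,"ty":-0.1,"tz":0,"turn":0,"gripper":0.0}], newtons=30)

```text
time_s: 4.35
tcp_pos: [0.5206, -0.2847, 0.1689]
eef_rot: [-90.0, -0.1, 166.5]
contact_force: [1.6, -0.0, -1.0]
gripper_width: 0.014
```

```bash
python3 - <<'E'
from h import *
st=r.get_state();print(st["tcp_pos"],st["eef_rot"],st["joints"],st["gripper_width"],st["contact_force"])
p,d=capture("wrist");cv2.imwrite("pics/w3.png",p[:,:,::-1])
p,d=capture("side");cv2.imwrite("pics/s3.png",p[:,:,::-1])
E
```

```text
[ 0.52061806 -0.2846957   0.16893255] [-8.99922065e+01 -1.20502704e-01  1.66477421e+02] [-9.81299692e+00  1.63536253e+01 -1.57071945e+01 -2.26361434e-05
 -5.80599347e+01  8.62904382e+01] 0.014041573878683928 [ 1.57700784 -0.01276388 -1.02962499]
```

View pics/w3.png

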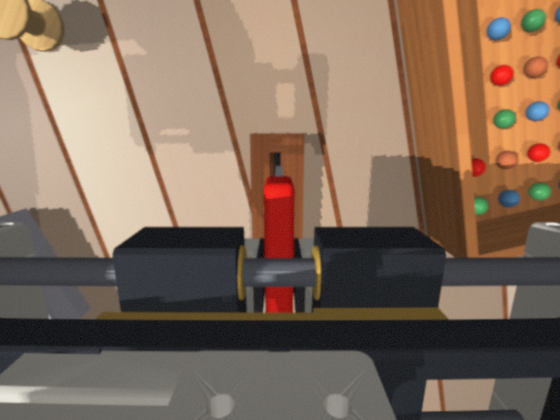

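View pics/s3.png

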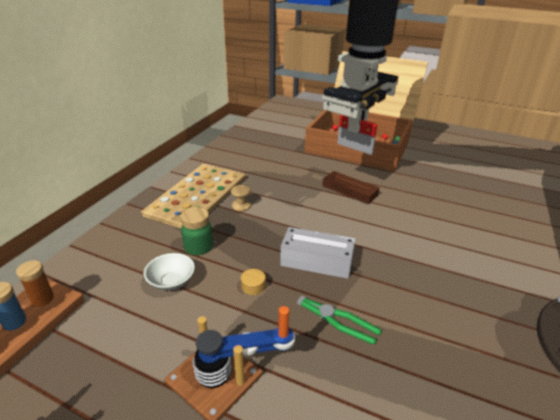

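```bash
python3 - <<'E'
from h import *
p=cv2.imread("pics/w3.png")[:,:,::-1];C=cam("wrist")
hsv=cv2.cvtColor(np.ascontiguousarray(p),cv2.COLOR_RGB2HSV);H,S,V=[hsv[...,i].astype(int) for i in range(3)]
print([tuple(hsv[y,279]) for y in range(170,192,2)])
st=r.get_state();R=Ro.from_euler("xyz",st["eef_rot"],degrees=True).as_matrix()
for y in (176,178,180,182,184,196): print(y,((onz(C,[[279,y]],st["tcp_pos"][2]+.010)-st["tcp_pos"])@R)[0].round(4))
E
```

```text
[(np.uint8(110), np.uint8(8), np.uint8(93)), (np.uint8(113), np.uint8(11), np.uint8(96)), (np.uint8(120), np.uint8(11), np.uint8(94)), (np.uint8(179), np.uint8(114), np.uint8(105)), (np.uint8(2), np.uint8(220), np.uint8(116)), (np.uint8(1), np.uint8(226), np.uint8(116)), (np.uint8(0), np.uint8(218), np.uint8(131)), (np.uint8(1), np.uint8(225), np.uint8(190)), (np.uint8(1), np.uint8(224), np.uint8(223)), (np.uint8(1), np.uint8(216), np.uint8(234)), (np.uint8(1), np.uint8(222), np.uint8(239))]
176 [-0.0477 -0.0096  0.001 ]
178 [-0.0468 -0.0096  0.001 ]
180 [-0.046  -0.0096  0.001 ]
182 [-0.0451 -0.0096  0.001 ]
184 [-0.0442 -0.0096  0.001 ]
196 [-0.0388 -0.0097  0.001 ]
```

Request:
apply_moves(deltas=[{"tx":0.011,"ty":0,"tz":-0.038,"turn":-0.05,"gripper":0.0},{"tx":0.023,"ty":0,"tz":-0.076,"turn":-0.12,"gripper":0.0},{"tx":0.034,"ty":0,"tz":-0.115,"turn":-0.2,"gripper":0.0},{"tx":0.046,"ty":0,"tz":-0.154,"turn":-0.28,"gripper":0.0},{"tx":0.058,"ty":0,"tz":-0.192,"turn":-0.36,"gripper":0.0}])

```text
time_s: 4.95
tcp_pos: [0.5095, -0.0831, 0.1684]
eef_rot: [-90.0, 0.0, -172.7]
contact_force: [1.2, -0.1, -1.0]
gripper_width: 0.0139
```

Request:
apply_moves(deltas=[{"tx":-0.003,"ty":0,"tz":-0.04,"turn":-0.02,"gripper":0.0},{"tx":-0.005,"ty":0,"tz":-0.07,"turn":-0.041,"gripper":0.0},{"tx":-0.006,"ty":0,"tz":-0.08,"turn":-0.041,"gripper":0.0},{"tx":-0.006,"ty":0,"tz":-0.08,"turn":-0.041,"gripper":0.0},{"tx":-0.006,"ty":0,"tz":-0.08,"turn":-0.041,"gripper":0.0}])

```text
time_s: 5.45
tcp_pos: [0.5059, -0.0047, 0.1682]
eef_rot: [-90.0, -0.0, -170.5]
contact_force: [0.0, -0.4, -1.8]
gripper_width: 0.0136
```

```bash
python3 - <<'E'
from h import *
st=r.get_state();print(st["tcp_pos"],st["eef_rot"],st["gripper_width"],st["contact_force"])
C=cam("wrist",st);print(proj(C,[[.505,-.0028,.05]]))
p,d=capture("wrist");cv2.imwrite("pics/w4.png",p[:,:,::-1])
st=r.get_state();print(st["tcp_pos"],st["eef_rot"])
p,d=capture("side");cv2.imwrite("pics/s4.png",cv2.resize(p[130:330,220:420,::-1],None,fx=3,fy=3,interpolation=2))
E
```

```text
[ 0.50587453 -0.00467417  0.1681703 ] [-8.99929760e+01 -9.36476554e-03 -1.70526724e+02] 0.013616646599716689 [ 0.00860605 -0.35992399 -1.78314482]
[[275.22407632 209.36759509]]
[ 0.50583927 -0.00503234  0.16807858] [-8.99934692e+01 -1.81499904e-02 -1.70571931e+02]
```

View pics/w4.png

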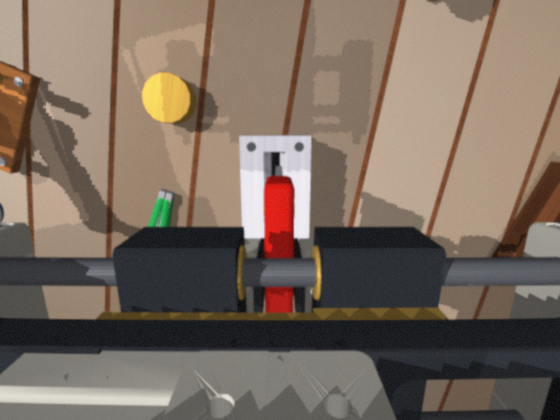

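View pics/s4.png

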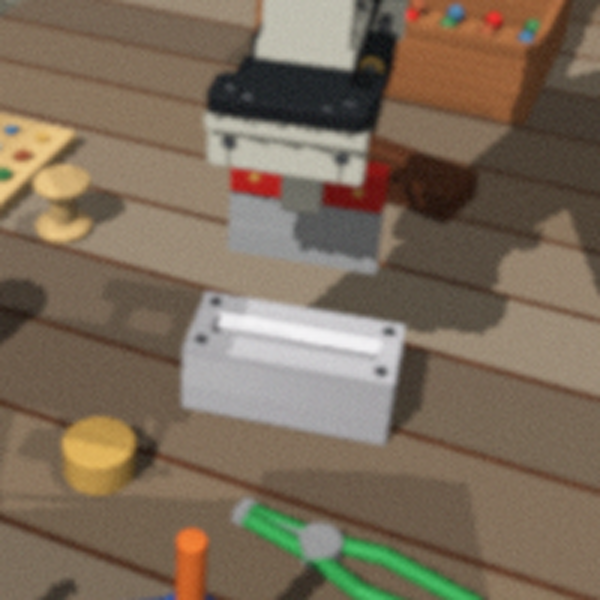

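Request:
apply_moves(deltas=[{"tx":0.0005,"ty":0.01,"tz":-0.0022,"turn":0,"gripper":0.0},{"tx":0.0005,"ty":0.03,"tz":-0.0022,"turn":0,"gripper":0.0},{"tx":0.0005,"ty":0.045,"tz":-0.0022,"turn":0,"gripper":0.0},{"tx":0.0005,"ty":0.05,"tz":-0.0022,"turn":0,"gripper":0.0},{"tx":0.0005,"ty":0.05,"tz":-0.0022,"turn":0,"gripper":0.0}])

```text
time_s: 6.05
tcp_pos: [0.5045, -0.0029, 0.117]
eef_rot: [-90.0, -0.1, -170.6]
contact_force: [0.6, 0.1, -1.3]
gripper_width: 0.0142
```

```bash
python3 - <<'E'
from h import *
st=r.get_state();print(st["tcp_pos"],st["eef_rot"],st["gripper_width"],st["contact_force"])
p,d=capture("wrist");cv2.imwrite("pics/w5.png",p[:,:,::-1]);cv2.imwrite("pics/w5.png",cv2.resize(p[90:240,200:360,::-1],None,fx=4,fy=4,interpolation=2))
p,d=capture("side");cv2.imwrite("pics/s5.png",cv2.resize(p[130:330,220:420,::-1],None,fx=3,fy=3,interpolation=2))
E
```

```text
[ 0.5044907  -0.00292856  0.11703559] [-8.99724206e+01 -1.27601492e-01 -1.70582464e+02] 0.01419777801805626 [ 0.62049254  0.07299588 -1.3024253 ]
```

View pics/w5.png

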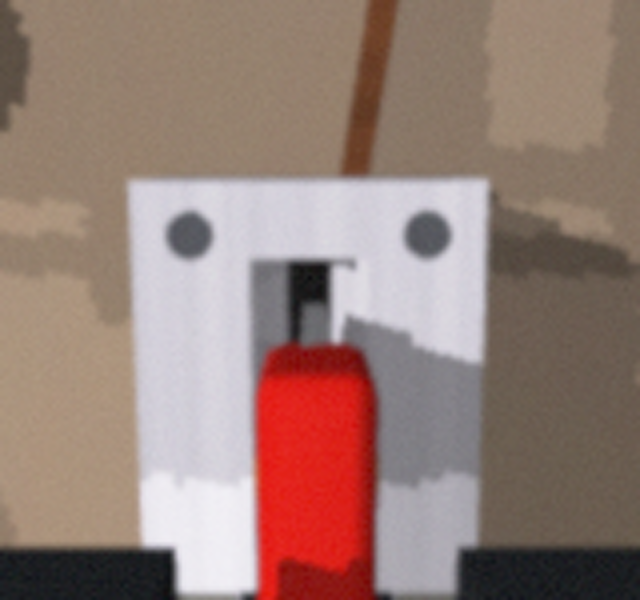

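View pics/s5.png

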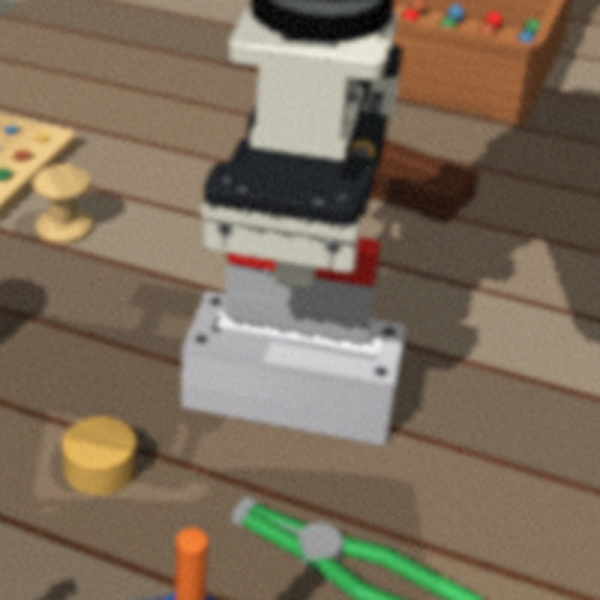

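Request:
apply_moves(deltas=[{"tx":0,"ty":0.006,"tz":-0.0005,"turn":0,"gripper":0.0},{"tx":0,"ty":0.012,"tz":-0.0005,"turn":0,"gripper":0.0},{"tx":0,"ty":0.018,"tz":-0.0005,"turn":0,"gripper":0.0}])

```text
time_s: 6.45
tcp_pos: [0.5051, -0.0017, 0.0998]
eef_rot: [-90.0, 0.0, -170.5]
contact_force: [0.3, 0.2, -2.1]
gripper_width: 0.0138
```

Request:
apply_moves(deltas=[{"tx":0,"ty":0.005,"tz":0,"turn":0,"gripper":0.0},{"tx":0,"ty":0.01,"tz":0,"turn":0,"gripper":0.0},{"tx":0,"ty":0.014,"tz":0,"turn":0,"gripper":0.0},{"tx":0,"ty":0.015,"tz":0,"turn":0,"gripper":0.0}])

```text
time_s: 6.85
tcp_pos: [0.5047, -0.0019, 0.0845]
eef_rot: [-90.0, -0.1, -170.5]
contact_force: [0.8, -1.0, -0.2]
gripper_width: 0.0139
```

Request:
apply_moves(deltas=[{"tx":0,"ty":0.0015,"tz":0,"turn":0,"gripper":0.0},{"tx":0,"ty":0.003,"tz":0,"turn":0,"gripper":0.0},{"tx":0,"ty":0.003,"tz":0,"turn":0,"gripper":0.0}])

```text
time_s: 7.15
tcp_pos: [0.5052, -0.0018, 0.0827]
eef_rot: [-90.0, 0.0, -170.5]
contact_force: [-1.8, 0.6, 4.2]
gripper_width: 0.0137
```

Request:
apply_moves(deltas=[{"tx":0,"ty":0,"tz":0,"turn":0,"gripper":0.06},{"tx":0,"ty":0,"tz":0,"turn":0,"gripper":0.06},{"tx":0,"ty":0,"tz":0,"turn":0,"gripper":0.06},{"tx":0,"ty":0,"tz":0,"turn":0,"gripper":0.06},{"tx":0,"ty":0,"tz":0,"turn":0,"gripper":0.06}])

```text
time_s: 7.65
tcp_pos: [0.5051, -0.0018, 0.082]
eef_rot: [-90.0, -0.0, -170.5]
contact_force: [-0.2, -0.4, 1.0]
gripper_width: 0.0483
```

Request:
apply_moves(deltas=[{"tx":0,"ty":-0.02,"tz":0,"turn":0,"gripper":0.06},{"tx":0,"ty":-0.05,"tz":0,"turn":0,"gripper":0.06},{"tx":0,"ty":-0.09,"tz":0,"turn":0,"gripper":0.06},{"tx":0,"ty":-0.11,"tz":0,"turn":0,"gripper":0.06}])

```text
time_s: 8.05
tcp_pos: [0.5062, -0.0016, 0.1953]
eef_rot: [-90.0, 0.2, -170.5]
contact_force: [0.1, 0.3, -0.6]
gripper_width: 0.0602
```

```bash
python3 - <<'E'
from h import *
st=r.get_state();print(st["tcp_pos"],st["eef_rot"],st["gripper_width"],st["contact_force"])
C=cam("wrist",st)
p,d=capture("wrist");cv2.imwrite("pics/w6.png",p[:,:,::-1])
hsv=cv2.cvtColor(p,cv2.COLOR_RGB2HSV);H,S,V=[hsv[...,i].astype(int) for i in range(3)]
m=((H<6)|(H>174))&(S>190)&(V>150);m[240:]=0
P=onz(C,np.argwhere(m)[:,::-1],.092)[:,:2];print(cv2.minAreaRect((P*1000).astype(np.float32)))
W=wdepth(C,d);print(np.median(W[m],0))
p,d=capture("side");cv2.imwrite("pics/s6.png",cv2.resize(p[130:330,220:420,::-1],None,fx=3,fy=3,interpolation=2))
E
```

```text
[ 0.50621967 -0.00160565  0.1952604 ] [ -90.0006773     0.21371496 -170.50621786] 0.060231212598115515 [ 0.07346655  0.30959245 -0.57801971]
((516.4259033203125, -0.6876859664916992), (65.42167663574219, 12.226710319519043), 9.154607772827148)
[ 5.18116065e-01 -2.97423434e-04  9.26590869e-02]
```

View pics/w6.png

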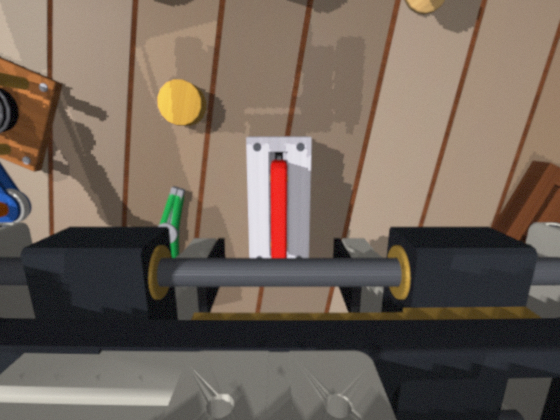

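View pics/s6.png

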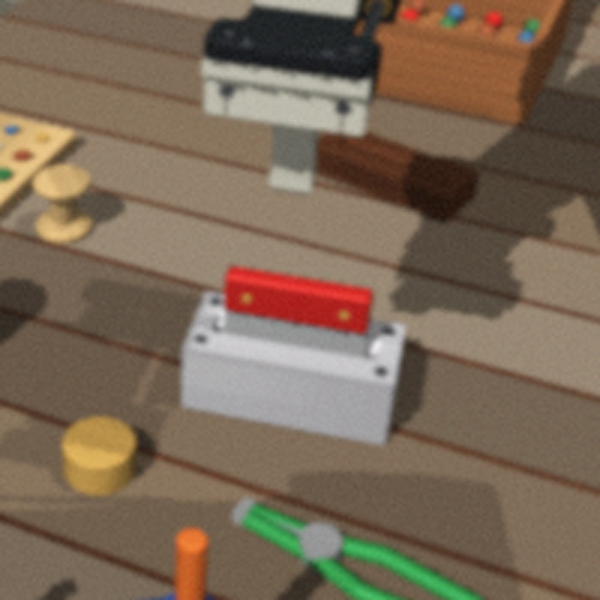

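Request:
apply_moves(deltas=[{"tx":0.005,"ty":0,"tz":-0.047,"turn":-0.058,"gripper":0.06},{"tx":0.01,"ty":0,"tz":-0.095,"turn":-0.116,"gripper":0.06},{"tx":0.015,"ty":0,"tz":-0.142,"turn":-0.174,"gripper":0.06},{"tx":0.02,"ty":0,"tz":-0.19,"turn":-0.232,"gripper":0.06},{"tx":0.025,"ty":0,"tz":-0.236,"turn":-0.288,"gripper":0.06}])

```text
time_s: 8.65
tcp_pos: [0.4404, 0.2284, 0.1915]
eef_rot: [-90.0, -0.0, -153.9]
contact_force: [1.4, 0.1, 0.6]
gripper_width: 0.0599
```

Request:
apply_moves(deltas=[{"tx":0,"ty":0,"tz":0,"turn":0,"gripper":0.06},{"tx":0,"ty":0,"tz":0,"turn":0,"gripper":0.06}])

```text
time_s: 8.85
tcp_pos: [0.4408, 0.2277, 0.1912]
eef_rot: [-90.0, -0.1, -153.9]
contact_force: [-0.9, -1.4, 0.1]
gripper_width: 0.0599
```

```bash
python3 - <<'E'
from h import *
import pickle
st=r.get_state();print(st["tcp_pos"],st["eef_rot"],st["joints"])
C=cam("wrist",st);pickle.dump(C,open("pics/w7C.pkl","wb"))
p,d=capture("wrist");cv2.imwrite("pics/w7.png",p[:,:,::-1]);np.save("pics/w7.npy",p)
print(proj(C,[[.469,.241,.128],[.549,.298,.09]]))
hsv=cv2.cvtColor(p,cv2.COLOR_RGB2HSV);H,S,V=[hsv[...,i].astype(int) for i in range(3)]
m=(H>=4)&(H<13)&(S>190)&(V>120)
nl,l,s,c=cv2.connectedComponentsWithStats(m.astype(np.uint8))
for i in range(1,nl):
  if s[i,4]>20: print(s[i],c[i],onz(C,[c[i]],.128))
E
```

```text
[0.44076589 0.22766349 0.1912221 ] [-8.99785305e+01 -8.06199755e-02 -1.53903601e+02] [ 5.00513785e+01  6.13569957e+00 -2.57152798e+01 -1.54237395e-02
 -5.82314143e+01  6.60531653e+01]
[[277.92206189 183.80817566]
 [255.99740469  43.82920427]]
```

View pics/w7.png

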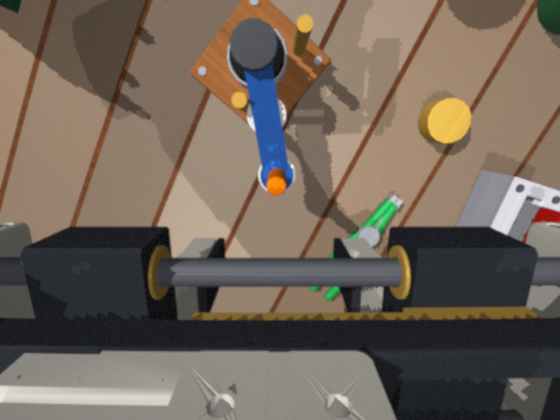

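Request:
apply_moves(deltas=[{"tx":-0.031,"ty":0.01,"tz":0,"turn":0,"gripper":0.06},{"tx":-0.031,"ty":0.04,"tz":0,"turn":0,"gripper":0.06},{"tx":-0.031,"ty":0.07,"tz":0,"turn":0,"gripper":0.06},{"tx":-0.031,"ty":0.083,"tz":0,"turn":0,"gripper":0.05},{"tx":-0.031,"ty":0.083,"tz":0,"turn":0,"gripper":0.03}])

```text
time_s: 9.4
tcp_pos: [0.4687, 0.2378, 0.1067]
eef_rot: [-89.9, -0.3, -154.2]
contact_force: [0.2, -0.0, 0.6]
gripper_width: 0.0493
```

Request:
apply_moves(deltas=[{"tx":0,"ty":0,"tz":0,"turn":0,"gripper":0},{"tx":0,"ty":0,"tz":0,"turn":0,"gripper":0},{"tx":0,"ty":0,"tz":0,"turn":0,"gripper":0},{"tx":0,"ty":0,"tz":0,"turn":0,"gripper":0},{"tx":0,"ty":0,"tz":0,"turn":0,"gripper":0}], newtons=25)

```text
time_s: 9.9
tcp_pos: [0.4699, 0.2412, 0.1099]
eef_rot: [-90.0, 0.1, -154.0]
contact_force: [-1.2, 2.4, 3.1]
gripper_width: 0.0134
```

```bash
python3 - <<'E'
from h import *
st=r.get_state();print(st["tcp_pos"],st["eef_rot"],st["joints"],st["gripper_width"],st["contact_force"])
p,d=capture("wrist");cv2.imwrite("pics/w8.png",p[:,:,::-1])
p,d=capture("side");cv2.imwrite("pics/s8.png",p[:,:,::-1])
E
```

```text
[0.4698599  0.24118681 0.1099126 ] [-9.00496649e+01  1.14488607e-01 -1.54017582e+02] [ 4.84647943e+01  1.41986310e+01 -2.79433993e+01 -2.85109203e-03
 -4.77331907e+01  6.75195884e+01] 0.01336619852898089 [-1.17195289  2.3870981   3.07145833]
```

View pics/w8.png

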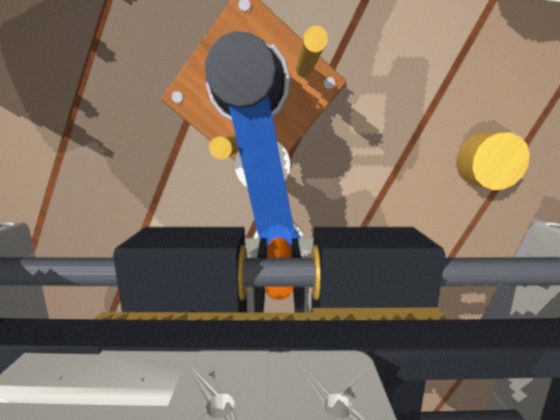

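View pics/s8.png

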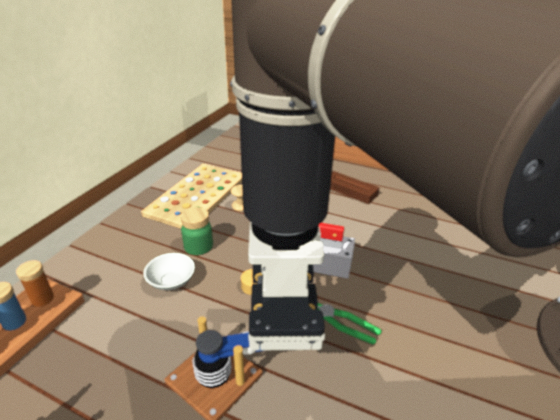

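Request:
apply_moves(deltas=[{"tx":-0.0018,"ty":0,"tz":0.0085,"turn":-0.087,"gripper":0},{"tx":-0.0043,"ty":0,"tz":0.0167,"turn":-0.175,"gripper":0},{"tx":-0.0076,"ty":0,"tz":0.0247,"turn":-0.262,"gripper":0},{"tx":-0.0115,"ty":0,"tz":0.0324,"turn":-0.349,"gripper":0},{"tx":-0.0161,"ty":0,"tz":0.0397,"turn":-0.436,"gripper":0}], newtons=35)

```text
time_s: 10.5
tcp_pos: [0.5026, 0.2135, 0.1099]
eef_rot: [-90.0, 0.2, -128.8]
contact_force: [-0.5, 8.0, 0.7]
gripper_width: 0.0131
```

```bash
python3 - <<'E'
from h import *
st=r.get_state();print(st["tcp_pos"],st["eef_rot"],st["joints"],st["gripper_width"],st["contact_force"],st["moment"])
v=st["tcp_pos"][:2]-[.549,.298];print(np.hypot(*v),np.degrees(np.arctan2(v[1],v[0]))+144.45)
p,d=capture("wrist");cv2.imwrite("pics/w9.png",p[:,:,::-1])
E
```

```text
[0.5026416  0.21350672 0.10993686] [ -89.98778889    0.24473463 -128.80736504] [ 4.35614001e+01  1.56709280e+01 -2.57967592e+01 -2.73233607e-02
 -4.82881274e+01  9.76493458e+01] 0.013050817845633833 [-0.51124721  7.98656204  0.70413807] [2.79584487 0.01272823 0.02997991]
0.09637539245008428 25.698018772426707
```

View pics/w9.png

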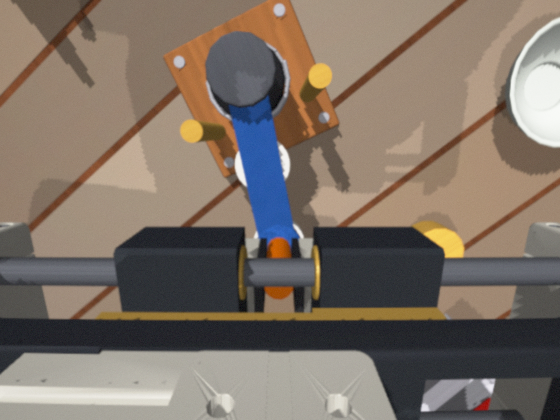

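Request:
apply_moves(deltas=[{"tx":-0.0025,"ty":0,"tz":0.0085,"turn":-0.087,"gripper":0},{"tx":-0.0055,"ty":0,"tz":0.0168,"turn":-0.175,"gripper":0},{"tx":-0.0095,"ty":0,"tz":0.0247,"turn":-0.262,"gripper":0},{"tx":-0.0137,"ty":0,"tz":0.0324,"turn":-0.349,"gripper":0},{"tx":-0.0185,"ty":0,"tz":0.0397,"turn":-0.436,"gripper":0}], newtons=35)

```text
time_s: 11.05
tcp_pos: [0.5441, 0.2024, 0.1098]
eef_rot: [-90.0, 0.1, -103.8]
contact_force: [-5.0, 6.6, 6.1]
gripper_width: 0.0135
```

```bash
python3 - <<'E'
from h import *
st=r.get_state();print(st["tcp_pos"],st["eef_rot"],st["joints"],st["gripper_width"],st["contact_force"],st["moment"])
v=st["tcp_pos"][:2]-[.549,.302];print(np.hypot(*v),np.degrees(np.arctan2(v[1],v[0]))+142.5)
p,d=capture("wrist");cv2.imwrite("pics/w10.png",p[:,:,::-1])
E
```

```text
[0.54414522 0.20235915 0.10984097] [ -89.97631686    0.11519615 -103.84042959] [ 3.96582445e+01  1.86354680e+01 -2.13347119e+01 -6.46720599e-02
 -4.99231507e+01  1.26542893e+02] 0.013514128167536145 [-5.00023085  6.62148168  6.10324232] [ 2.60493612  1.84245364 -0.01535776]
0.09975905043768082 49.71059320618076
```

View pics/w10.png

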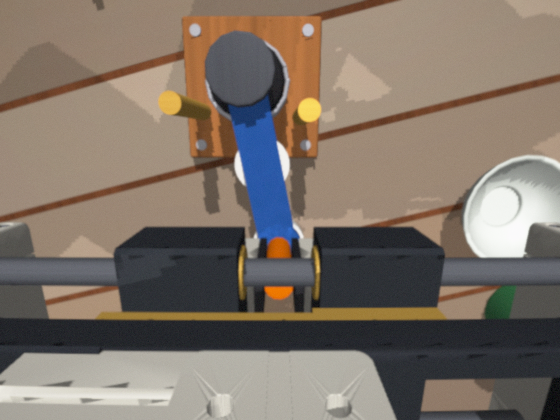

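Request:
apply_moves(deltas=[{"tx":-0.003,"ty":0,"tz":0.0085,"turn":-0.087,"gripper":0},{"tx":-0.006,"ty":0,"tz":0.0168,"turn":-0.175,"gripper":0},{"tx":-0.0098,"ty":0,"tz":0.0247,"turn":-0.262,"gripper":0},{"tx":-0.014,"ty":0,"tz":0.0324,"turn":-0.349,"gripper":0},{"tx":-0.018,"ty":0,"tz":0.0384,"turn":-0.42,"gripper":0}], newtons=35)

```text
time_s: 11.6
tcp_pos: [0.5839, 0.2089, 0.1096]
eef_rot: [-90.2, -0.0, -79.8]
contact_force: [-24.4, -0.2, 21.6]
gripper_width: 0.0127
```

```bash
python3 - <<'E'
from h import *
st=r.get_state();print(st["tcp_pos"],st["eef_rot"],st["joints"],st["gripper_width"],st["contact_force"],st["moment"])
v=st["tcp_pos"][:2]-[.549,.302];print(np.hypot(*v),np.degrees(np.arctan2(v[1],v[0]))+142.5)
p,d=capture("wrist");cv2.imwrite("pics/w11.png",p[:,:,::-1])
E
```

```text
[0.58390611 0.20886098 0.10957151] [-9.01921450e+01 -4.11147170e-02 -7.98151614e+01] [ 3.76662257e+01  2.20613399e+01 -1.59617036e+01 -6.60829437e-02
 -5.21664112e+01  1.52559164e+02] 0.012665016170290649 [-24.35915942  -0.18923212  21.62234328] [-0.2994353   9.07364829 -0.18312512]
0.09946513691554557 73.04470502743278
```

View pics/w11.png

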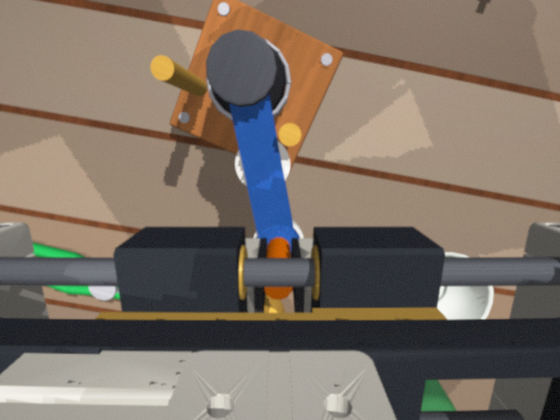

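Request:
apply_moves(deltas=[{"tx":0,"ty":0,"tz":-0.001,"turn":0,"gripper":0},{"tx":0,"ty":0,"tz":-0.001,"turn":0,"gripper":0},{"tx":0,"ty":0,"tz":-0.001,"turn":0,"gripper":0},{"tx":0,"ty":0,"tz":-0.001,"turn":0,"gripper":0},{"tx":0,"ty":0,"tz":-0.001,"turn":0,"gripper":0}], newtons=35)

```text
time_s: 12.15
tcp_pos: [0.5829, 0.2086, 0.1098]
eef_rot: [-90.1, -0.0, -80.0]
contact_force: [-8.5, 0.2, 11.8]
gripper_width: 0.0134
```

```bash
python3 - <<'E'
from h import *
for i in range(2):
    st=r.get_state();print(st["tcp_pos"],st["qd"].round(2),st["gripper_width"],st["contact_force"])
    v=st["tcp_pos"][:2]-[.549,.302];print(np.hypot(*v),np.degrees(np.arctan2(v[1],v[0]))+142.5)
    p,d=capture("top")
cv2.imwrite("pics/t12.png",p[:,:,::-1])
p,d=capture("wrist");C=cam("wrist");cv2.imwrite("pics/w12.png",p[:,:,::-1])
p,d=capture("side");cv2.imwrite("pics/s12.png",p[:,:,::-1])
E
```

```text
[0.58291457 0.20863816 0.10977409] [-0.02  0.02 -0.04  0.05  0.01 -0.1 ] 0.013394622448379013 [-8.47527432  0.16523925 11.76598585]
0.09933091821666894 72.46402839560332
[0.58291263 0.20865249 0.10978155] [-0.03 -0.05 -0.04  0.05 -0.1   0.07] 0.01305811626233586 [-8.52203533 -1.18382947 11.19595956]
0.09931678752379863 72.46580052156685
```

View pics/t12.png

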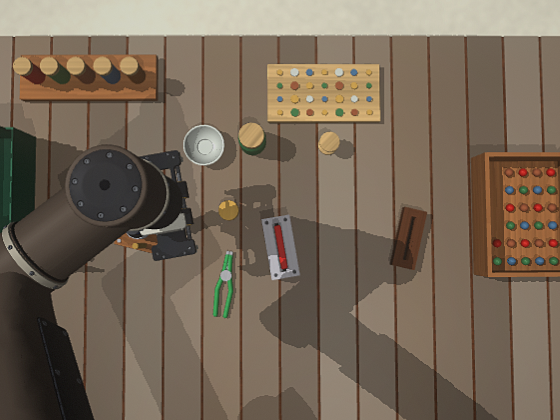

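View pics/w12.png

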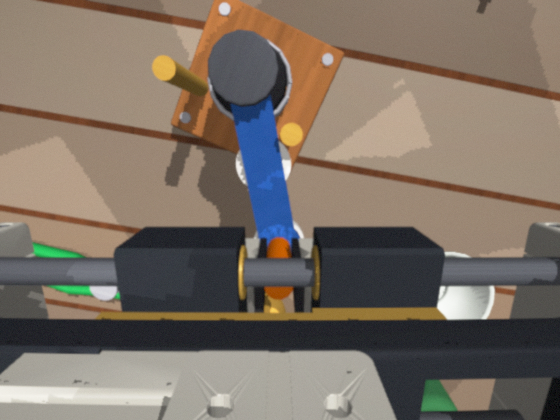

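View pics/s12.png

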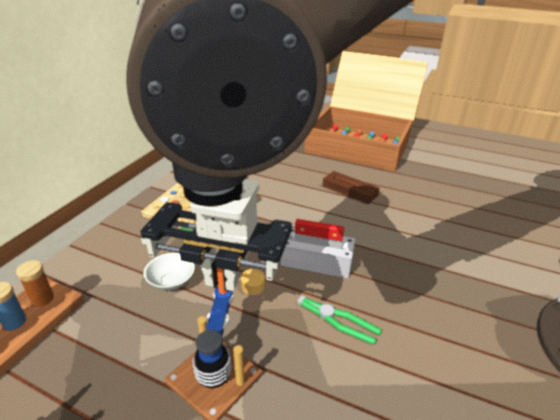

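```bash
python3 -c "
from plant import r
print(r.close_job())"
```

```text
the job is handed in; nothing more can be done
None
```

I put the blade in the guide slot and wound the cage arm round to its stop. I handed the job in at about 12 s of the 48 s, with the gripper still holding the post; no verdict was reported.

- **Blade:** I lowered it until it touched the slot floor, then let go. The wrist camera's depth put the grip top 92.7 mm above the table, so the grip centre is about 28.7 mm above the block. The grip lies within 0.5° of the slot direction and about 2 mm of the slot's centre line. In the last top and side pictures it was still standing there.
- **Cage arm:** I gripped the post at 35 N and swung the arm round. The wrist force rose to about 24 N at the end of the swing, which I took as the stop. I then backed off 1 mm. After that the arm held still, with about 8.5 N of sideways force at the wrist, roughly the spring's push. My geometry puts the angle at about 72.5° (1.265 rad), and the jump in force suggests it is nearer 1.29 rad; both are above the 1.21 limit.
- **Other objects:** the last pictures show the jar, tin, dish, spool and pliers where they started. I checked this by eye only.

Two readings disagreed or are unexplained:
- **Pivot position:** the camera estimate and the arc the post followed differ by about 4 mm, so I shifted the path slightly inward.
- **Upward force:** the wrist also showed about 11 N upward while holding the post. I did not explain it, but it is well below the limits.

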